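Index the strip magazine one slot with the elevator hand wheel

ROBOT

A 6-joint arm with a two-finger parallel gripper is mounted at the origin on the work surface. World frame = base frame: x ahead of the robot, y to its left, z up, the work surface at z = 0. Lengths are in m, angles in degrees, forces in N, time in s.
With the tool pointing down it reaches from about 0.4 to 0.825 m from the base axis. Payload 7 kg.
Tool frame: the origin (TCP) lies at the very end of the fingers, on their centre line; the grasp point (between the pads) lies 19 mm behind it (r.hold_point_z is the distance from the TCP to the grasp point, in m); z points along the fingers, y is the direction in which the jaws open and shut (so a half turn about z gives the same grasp; the last joint's range is limited). The gripper opens to 88 mm and grips with 3 to 60 N. Pads are 19 mm wide; open, the fingers measure 130 mm over their backs; the gripper's body (78 mm by 193 mm) begins 47 mm behind the grasp point.
Start: joints at [84.689, 20.546, 0.682, 0, -70.136, -16.507], TCP at [0.251, 0.627, 0.227] pointing down, gripper open.
Joint ranges: [-176.03, 176.03], [-82.01, 121.73], [-58.28, 71.71], [-173.87, 95.51], [-174.79, -0.11], [-173.66, 173.66]. Speed limits (degrees/s): [136.94, 136.94, 172.46, 180, 180, 180].

INTERFACE

Orientations are given as [roll, pitch, yaw] about the fixed x, y, z axes, in that order (R = Rz(yaw) Ry(pitch) Rx(roll)).
In Python, from plant import r gives the robot as it stands. The module is installed in compiled form; this text tells all that it offers.
- The arm moves only by the shell command python3 -m inch 'ROWS' [FORCE]. ROWS is text: rows parted by semicolons, each of 7 numbers parted by spaces: the shift along the tool's x, y, z in m, then the turn, a rotation vector about the tool's x, y, z in rad, then the opening, from 0 (shut) to 1 (fully open). In form: tx ty tz ax ay az jaw; .... A call has 1 to 20 rows; each row shifts and turns the commanded pose from where the row before left it, along the tool's axes as they then stand; what a row does not reach is not made up. A row lasts 1/12 s, in which the tool goes at most 41.7 mm and 7.16 degrees, less where a joint would pass 70% of its speed; a pose out of reach is approached as far as the arm can. A call with a gripper value outside its range is refused whole. The fingers move at their own pace and stop on an object; FORCE is the grip in N (left out, the last holds). Time passes only in rows, so rows that do not move let the fingers close. It gives the time, the measured TCP pose, the force and the opening at its end, in the units of the state.
- r.get_state(): the state, without advancing time (a new reading comes with each control period).
- r.capture(name): name is "scene" or "top"; returns the picture (420x560x3 uint8, red, green, blue); there is no depth.
- r.camera_params(name): a dict with "vfov" (degrees; the focal length in pixels is half the picture's height over the tangent of half this angle, whatever the lens; pixels are square), "cx", "cy" (the principal point, pixels), "distortion" ([k1, k2, p1, p2, k3] as OpenCV has them; the pictures are not rectified), "R" (3x3) and "t" (3): a world point X has camera coordinates R X + t. Camera axes: x right, y down, z forward; pixel columns grow to the right and rows downward; lengths in m; the calibration is good to about 2 mm. A picture is of the moment at which its call begins. camera_params takes no time and is no camera call.
- r.close_job(): hands the job in, once; it reports no verdict.
Trained networks look in the newest picture that a camera, given by its name, has taken for a name from the list of things; names that differ only in an ending like _2 or _b are one class to them, and where a whole thing is asked for, a point or a joint stands for the part that bears it (a point fixed in the world has none). Each returns a list of dicts, best first, with "p" (0 to 1); they miss things now and then, are a little off and sometimes report something else, mostly with a low value. They report only what shows in the picture. A call takes as long as a camera call.
- r.recognise(target, camera): "xy" ([column, row] in pixels, amid what is visible of it).
The state is a dict: "time_s": time; "joints": joint angles; "qd": joint speeds; "joint_torque": joint torques, N m; "tcp_pos": TCP position; "eef_rot": TCP orientation; "contact_force": force on the tool from outside, world axes, zero at the start; "moment": the same for the moment, N m; "gripper_width": finger opening in m.
Only numpy, scipy, OpenCV 4.12 (cv2) and the standard library are available. Lean on these libraries where they do the work, as an engineer would, in place of code of your own. Each camera call takes 0.05 s, during which the arm holds its last target.

TASK

The magazine slot level with the track is now empty: raise the magazine by one slot to bring up the next strip. Push the elevator's hand wheel clockwise (seen from above) through exactly one full turn, pushing with a fingertip against its upright handle and without gripping it, so that the handle comes to rest where it started; do not run on past it. Then take the hand clear, and leave the things standing round the elevator where they are.

Things in the scene. Friction and masses are not known exactly. Their poses are not given: they have to be found in the camera images.
- wheel_center (a point): Centre of the hand wheel, on its vertical axis, at the height of its rim's middle (200 mm above the table). The wheel is a horizontal aluminium three-spoke hand wheel, 125 mm outside diameter, rim 15 mm thick (its top 7.5 mm above this point), hub 36 mm diameter, whose top with its small screw stands 16 mm above this point; it sits on top of the white column of the magazine elevator. Nothing of the elevator stands higher than the rim except hub and handle.
- handle: The wheel's upright black handle, a waisted round grip 17 to 23 mm in diameter and 62 mm tall, standing on the rim over one of the spokes. Origin on the handle's axis at its lower end: 55 mm from the wheel's axis and 10 mm above wheel_center's height; z up, the grip reaches 62 mm up from there. It spins freely on its own spindle (its x and y axes mean nothing). At the start it may stand at any bearing round the wheel.
- handwheel (a joint): Angle of the hand wheel in rad, 0 at the start, growing clockwise as seen from above; one full turn is 6.283. About 3 N on the handle turns it; it stays where it is left, with no spring. It has end stops only two turns back and five turns on.
- magazine_top (a point): Centre of the top face of the slotted aluminium strip magazine (76 x 200 x 100 mm) clamped in the elevator's carriage on the other side of the column from its plain white back, 95 mm from the wheel's axis; 140 mm above the table at the start. Each clockwise turn of the wheel raises it 8 mm, one slot.
- elevator: The magazine elevator, fixed to the table. Origin on the table under the wheel's axis, z up, x from the column to the magazine, y along the input track. Base plate from x -57 to 148 mm, y +-135 mm; track to y 305 mm and 104 mm high; pusher cylinder to y -205 mm and 109 mm high, both near x 95 mm.
- spool: Bystander: bonding-wire spool standing on its flange, 58 mm diameter, 31 mm high, loose. Origin at the centre of its underside, z up.
- bottle: Bystander: small white bottle with a cap, 42 mm diameter, 100 mm high, loose. Origin at the centre of its underside, z up.
- chip_trays: Bystander: stack of flat square chip trays held by a clip, 51 x 51 x 18 mm, loose. Origin at the centre of its underside, z up.

How it is judged:
By the outcome, as a careful person would: the job done as asked, in the order asked, and still so for the second after the job is handed in, with the robot touching nothing.
It also fails if it takes over 58 s, if anything falls off the work surface, if the arm or the gripper's body presses on something with over 40 N, if the wrist force passes 120 N, or if a joint passes its speed limit or range.

## Working session

There is one attempt and no reset: what is moved stays moved. The work goes in short steps, Python scripts to look and compute and a shell command to move; the robot and the scene stay as the last step left them, time stands still between calls to the robot, and variables do not carry over. Pictures are saved under pics/ and viewed, and the job is handed in when it is done.

```bash
mkdir -p pics; cat > h.py <<'E'
from plant import r
import numpy as np, cv2
def K(n):
    p=r.camera_params(n); f=210/np.tan(np.radians(p['vfov']/2))
    return np.array([[f,0,p['cx']],[0,f,p['cy']],[0,0,1.]]),np.array(p['distortion'],float),np.array(p['R']),np.array(p['t'])
def ray(n,xy):
    k,d,R,t=K(n); u=cv2.undistortPoints(np.array([[xy]],float),k,d)[0,0]
    return -R.T@t, R.T@np.array([u[0],u[1],1.])
def atz(n,xy,z):
    o,v=ray(n,xy); return o+v*(z-o[2])/v[2]
def proj(n,X):
    k,d,R,t=K(n); return cv2.projectPoints(np.array(X,float).reshape(-1,1,3),cv2.Rodrigues(R)[0],t,k,d)[0][:,0]
def shot(n,f):
    im=r.capture(n); cv2.imwrite('pics/'+f,im[:,:,::-1]); return im
E
python3 - <<'E'
from h import *
for n in('scene','top'):
    shot(n,n+'1.png'); print(n,-K(n)[2].T@K(n)[3],K(n)[0][0,0])
    for t in('wheel_center','handle','magazine_top','elevator','spool','bottle','chip_trays'):
        print(t,[(np.round(q['xy'],1).tolist(),round(q['p'],2)) for q in r.recognise(t,n)[:2]])
print(r.get_state())
E
```

```text
scene [0.44470628 0.69894732 0.66432814] 405.44056890981693
wheel_center [([257.9, 218.7], 0.95)]
handle [([259.7, 181.3], 0.62)]
magazine_top [([214.4, 259.6], 0.82)]
elevator [([213.0, 295.9], 0.8)]
spool [([294.9, 233.7], 0.65)]
bottle [([303.2, 325.5], 0.89)]
chip_trays [([314.8, 286.6], 0.7)]
top [ 0.34761088 -0.00419961  1.04840709] 446.1113974491086
wheel_center [([240.6, 190.0], 0.61)]
handle [([270.4, 175.2], 0.68)]
magazine_top [([262.1, 158.4], 0.69)]
elevator [([235.3, 168.3], 0.88), ([241.6, 190.9], 0.72)]
spool [([328.6, 234.9], 0.75)]
bottle [([191.9, 242.0], 0.72), ([270.9, 177.5], 0.19)]
chip_trays [([252.3, 259.1], 0.74)]
{'time_s': 0.8, 'joints': array([ 8.46896496e+01,  2.05434095e+01,  6.81178031e-01, -6.02021525e-04,
       -7.01350589e+01, -1.65064144e+01]), 'qd': array([ 0.06743092,  0.05081044, -0.08164126,  0.0277272 , -0.07755468,
        0.03176206]), 'joint_torque': array([ 8.47604747e-05, -5.82286155e+01,  2.93296051e+01,  7.00215295e+00,
        1.26104004e-02, -6.31703458e-06]), 'tcp_pos': array([0.25086713, 0.62662192, 0.22658673]), 'eef_rot': array([-1.79997563e+02,  1.31273433e-03, -2.18169693e+01]), 'contact_force': array([ 0.23836947, -0.77145227,  0.29462603]), 'moment': array([-0.00348411,  0.01102614, -0.00882173]), 'gripper_width': 0.08765304285494939}
```

View pics/scene1.png

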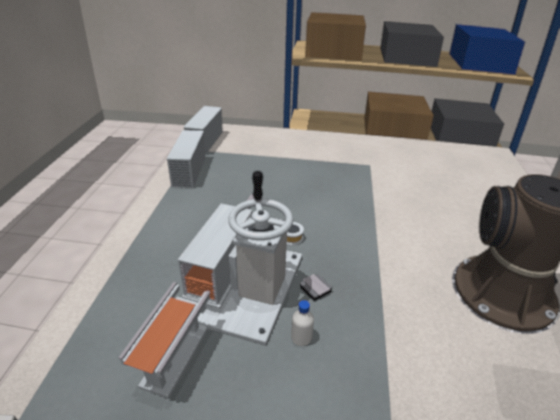

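View pics/top1.png

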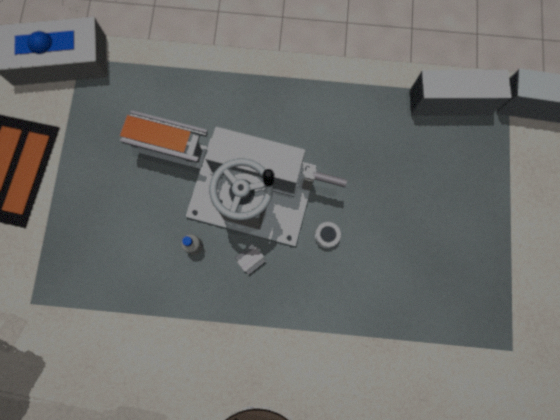

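```bash
python3 - <<'E'
from h import *
for n,w,h,m,s,b,c in(('scene',(257.9,218.7),(259.7,181.3),(214.4,259.6),(294.9,233.7),(303.2,325.5),(314.8,286.6)),('top',(240.6,190),(270.4,175.2),(262.1,158.4),(328.6,234.9),(191.9,242),(252.3,259.1))):
    for nm,p,z in(('w',w,.205),('h',h,.241),('m',m,.14),('s',s,.02),('b',b,.06),('c',c,.012)): print(n,nm,atz(n,p,z).round(4))
E
```

```text
scene w [0.5598 0.0907 0.205 ]
scene h [0.5698 0.0141 0.241 ]
scene m [0.6342 0.1471 0.14  ]
scene s [ 0.5019 -0.107   0.02  ]
scene b [0.4539 0.2117 0.06  ]
scene c [0.439 0.062 0.012]
top w [0.5519 0.0802 0.205 ]
top h [0.577  0.0241 0.241 ]
top m [0.641  0.0488 0.14  ]
top s [ 0.5095 -0.117   0.02  ]
top b [0.4581 0.1893 0.06  ]
top c [0.4374 0.0542 0.012 ]
```

```bash
cat > ov.py <<'E'
from h import *
import sys
def ov(n,src,c,ha,out,box):
    im=cv2.imread('pics/'+src); x0,y0,x1,y1=box; s=min(790/(x1-x0),590/(y1-y0))
    I=cv2.resize(im[y0:y1,x0:x1],None,fx=s,fy=s,interpolation=cv2.INTER_CUBIC)
    a=np.linspace(0,2*np.pi,73)
    def dr(X,col):
        p=((proj(n,X)-[x0-.5,y0-.5])*s).astype(int); cv2.polylines(I,[p.reshape(-1,1,2)],False,col,1)
    for rr,z,col in((.0625,.2,(0,0,255)),(.0475,.2075,(0,255,255)),(.018,.21,(0,255,0))):
        dr(np.c_[c[0]+rr*np.cos(a),c[1]+rr*np.sin(a),0*a+z],col)
    h=np.array(c)+.055*np.array([np.cos(ha),np.sin(ha)])
    for z in(.21,.272): dr(np.c_[h[0]+.0095*np.cos(a),h[1]+.0095*np.sin(a),0*a+z],(255,0,255))
    dr([[*h,.21],[*h,.272]],(255,0,255))
    cv2.imwrite('pics/'+out,I)
E
python3 - <<'E'
from ov import *
c=(.554,.083); ha=np.arctan2(.022-.083,.572-.554)
ov('scene','scene1.png',c,ha,'os1.png',(200,150,330,250)); ov('top','top1.png',c,ha,'ot1.png',(180,130,310,230))
E
```

```text
(no output)
```

View pics/os1.png

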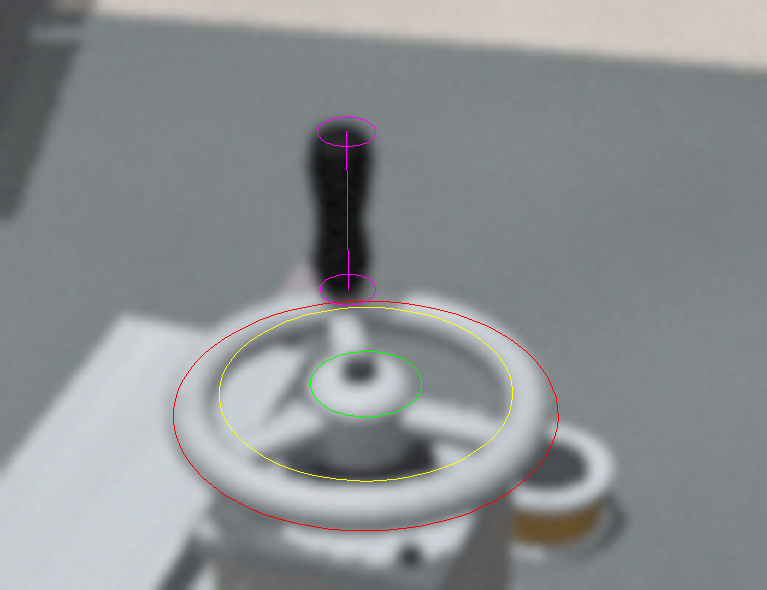

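View pics/ot1.png

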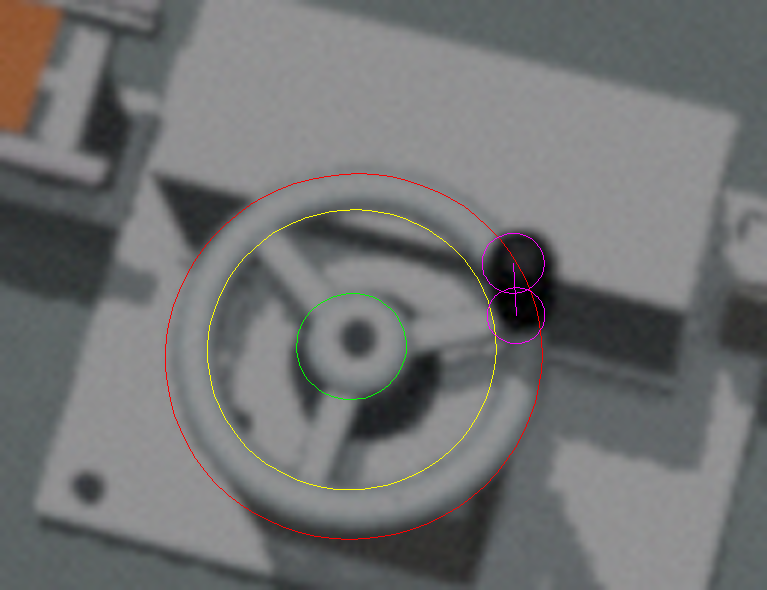

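```bash
python3 - <<'E'
from ov import *
c=(.5567,.0800); ha=np.radians(-72)
print(c[0]+.055*np.cos(ha),c[1]+.055*np.sin(ha))
ov('scene','scene1.png',c,ha,'os2.png',(200,150,330,250)); ov('top','top1.png',c,ha,'ot2.png',(180,130,310,230))
E
```

```text
0.5736959346906221 0.027691891603766554
```

View pics/os2.png

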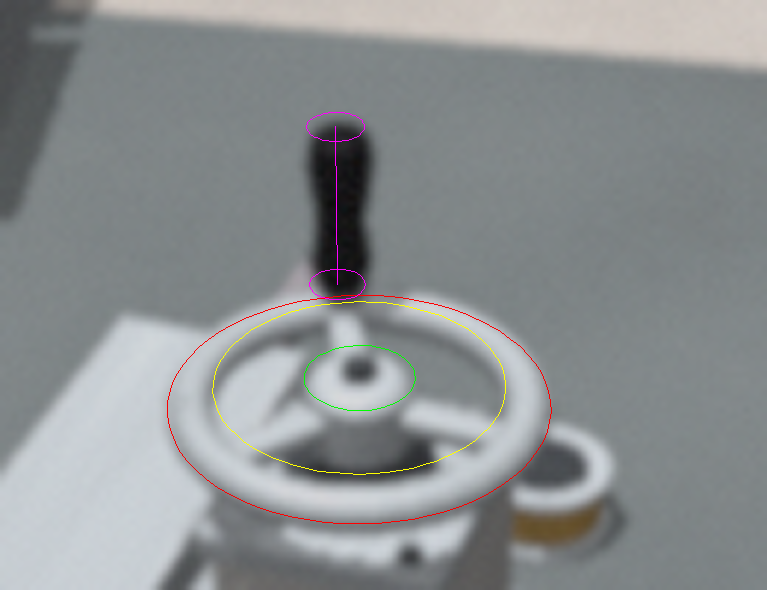

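View pics/ot2.png

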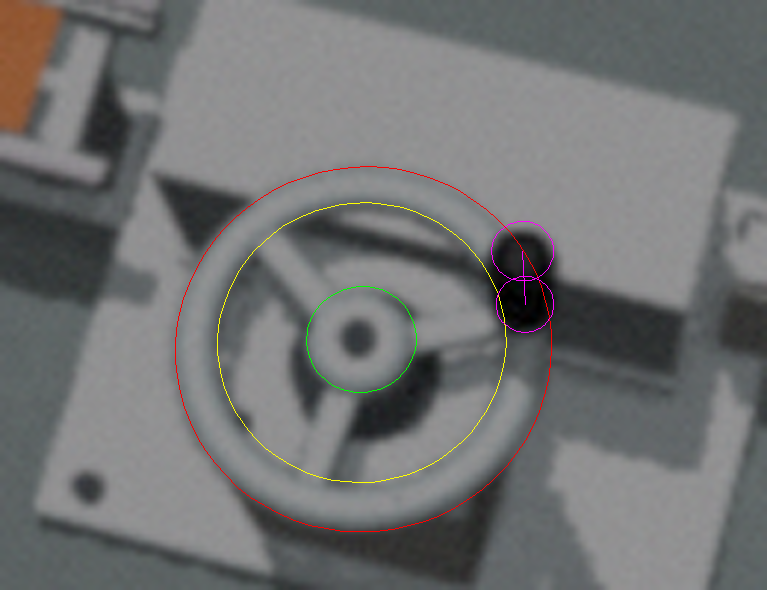

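```bash
cat > mv.py <<'E'
from h import *
C=np.array([.556,.0805]); TH0=-73.
D=.033
def R2(psi):
    c,s=np.cos(np.radians(psi)),np.sin(np.radians(psi)); return np.array([[c,s,0],[s,-c,0],[0,0,-1.]])
def tool(phi,gap=0,z=.228,D=D):   # phi deg turned
    th=np.radians(TH0-phi); psi=80-330*phi/360
    H=C+.055*np.array([np.cos(th),np.sin(th)])
    n=-R2(psi)[:2,1]
    return np.r_[H-(D+gap)*n,z],psi
def rows(p,psi,targets,jaw=0):
    for q,ps in targets:
        d=R2(psi).T@(q-p); a=-np.radians(ps-psi)
        print('%.4f %.4f %.4f 0 0 %.4f %g;'%(*d,a,jaw)); p,psi=q,ps
def interp(p,psi,q,ps,n): return [(p+(q-p)*k/n,psi+(ps-psi)*k/n) for k in range(1,n+1)]
def cur():
    s=r.get_state(); return np.array(s['tcp_pos']),s['eef_rot'][2]
E
python3 - <<'E'
from mv import *
p=np.array([.2509,.6266,.3266]);psi=-21.8
q,ps=tool(0,.02,.32); print(q,ps); rows(p,psi,interp(p,psi,q,ps,18))
E
python3 -m inch '0 0 -0.025 0 0 0 0; 0 0 -0.025 0 0 0 0; 0 0 -0.025 0 0 0 0; 0 0 -0.025 0 0 0 0'
```

```text
[0.62427525 0.01869989 0.32      ] 80.0
0.0318 0.0237 0.0004 0 0 -0.0987 0;
0.0293 0.0267 0.0004 0 0 -0.0987 0;
0.0265 0.0294 0.0004 0 0 -0.0987 0;
0.0235 0.0319 0.0004 0 0 -0.0987 0;
0.0203 0.0341 0.0004 0 0 -0.0987 0;
0.0168 0.0359 0.0004 0 0 -0.0987 0;
0.0132 0.0374 0.0004 0 0 -0.0987 0;
0.0094 0.0385 0.0004 0 0 -0.0987 0;
0.0056 0.0392 0.0004 0 0 -0.0987 0;
0.0017 0.0396 0.0004 0 0 -0.0987 0;
-0.0022 0.0396 0.0004 0 0 -0.0987 0;
-0.0061 0.0392 0.0004 0 0 -0.0987 0;
-0.0099 0.0384 0.0004 0 0 -0.0987 0;
-0.0137 0.0372 0.0004 0 0 -0.0987 0;
-0.0173 0.0357 0.0004 0 0 -0.0987 0;
-0.0207 0.0338 0.0004 0 0 -0.0987 0;
-0.0239 0.0316 0.0004 0 0 -0.0987 0;
-0.0269 0.0291 0.0004 0 0 -0.0987 0;
time_s: 1.13
tcp_pos: [0.2509, 0.6265, 0.3277]
eef_rot: [180.0, -0.0, -21.8]
contact_force: [0.7, 1.1, -0.0]
gripper_width: 0.0666
```

```bash
python3 -m inch '0.0318 0.0237 0 0 0 -0.0987 0; 0.0293 0.0267 0 0 0 -0.0987 0; 0.0265 0.0294 0 0 0 -0.0987 0; 0.0235 0.0319 0 0 0 -0.0987 0; 0.0203 0.0341 0 0 0 -0.0987 0; 0.0168 0.0359 0 0 0 -0.0987 0; 0.0132 0.0374 0 0 0 -0.0987 0; 0.0094 0.0385 0 0 0 -0.0987 0; 0.0056 0.0392 0 0 0 -0.0987 0; 0.0017 0.0396 0 0 0 -0.0987 0; -0.0022 0.0396 0 0 0 -0.0987 0; -0.0061 0.0392 0 0 0 -0.0987 0; -0.0099 0.0384 0 0 0 -0.0987 0; -0.0137 0.0372 0 0 0 -0.0987 0; -0.0173 0.0357 0 0 0 -0.0987 0; -0.0207 0.0338 0 0 0 -0.0987 0; -0.0239 0.0316 0 0 0 -0.0987 0; -0.0269 0.0291 0 0 0 -0.0987 0; 0 0 0 0 0 0 0'
python3 - <<'E'
from mv import *
print(r.get_state()['joints'].round(1)); p,psi=cur()
q,ps=tool(0,.02,.228); rows(p,psi,[(q,ps)])
shot('scene','scene2.png')
shot('top','top2.png')
E
```

```text
time_s: 2.72
tcp_pos: [0.6262, 0.0131, 0.3255]
eef_rot: [-179.9, 0.1, 80.2]
contact_force: [-0.5, 1.7, -0.1]
gripper_width: 0.0006
[ 1.910e+01  1.350e+01  3.500e+00  1.000e-01 -8.010e+01  1.511e+02]
0.0052 -0.0028 0.0975 0 0 0.0034 0;
```

View pics/scene2.png

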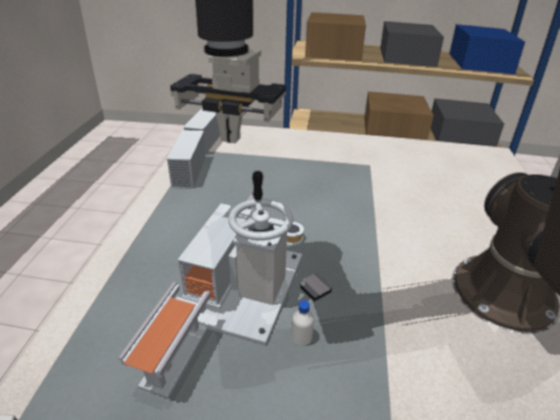

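```bash
sed -i 's/psi=80-330\*phi\/360/psi=88-325*phi\/360/' mv.py; python3 - <<'E'
from mv import *
p,psi=cur(); print(p,psi)
for n in('scene','top'):
    print(n,proj(n,[p]))
    x,y=proj(n,[p])[0].astype(int); im=cv2.imread('pics/%s2.png'%n)
    box=im[max(0,y-50):y+50,x-60:x+60].copy(); I=cv2.resize(box,None,fx=4,fy=4,interpolation=cv2.INTER_CUBIC)
    R=R2(psi)
    for dx,dy in((1,1),(1,-1),(-1,-1),(-1,1)):
        u=proj(n,[p+R[:,0]*.0095*dx+R[:,1]*.021*dy])[0]-[x-60-.5,max(0,y-50)-.5]; cv2.circle(I,tuple((u*4).astype(int)),3,(0,0,255),-1)
    cv2.imwrite('pics/z%s2.png'%n,I)
a,b=cv2.imread('pics/zscene2.png'),cv2.imread('pics/ztop2.png')
cv2.imwrite('pics/z2.png',cv2.resize(np.hstack([a,b]),None,fx=.82,fy=.82))
q,ps=tool(0,.02,.228); rows(p,psi,[(q,ps)])
E
```

```text
[0.62440609 0.0167609  0.32580004] 79.75927098014809
scene [[230.88466453 141.1742831 ]]
top [[276.9891865 135.3990937]]
0.0093 -0.0010 0.0978 0 0 -0.1438 0;
```

View pics/z2.png

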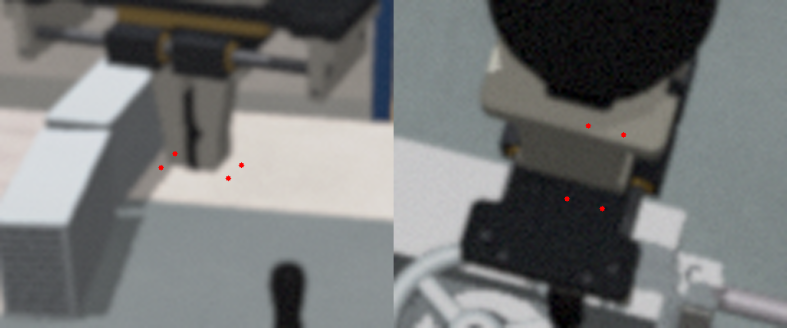

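```bash
python3 -m inch '0.0046 -0.0005 0.02 0 0 -0.0719 0; 0.0046 -0.0005 0.02 0 0 -0.0719 0; 0 0 0.03 0 0 0 0; 0 0 0.028 0 0 0 0; 0 0 0 0 0 0 0; 0 0 0 0 0 0 0'
python3 - <<'E'
from mv import *
print(cur(),r.get_state()['contact_force'])
p,psi=cur()
q,ps=tool(0,0,.226,D=.028); rows(p,psi,[(q,ps)])
shot('scene','scene3.png')
x,y=220,130; I=cv2.resize(cv2.imread('pics/scene3.png')[100:250,160:360],None,fx=3.9,fy=3.9,interpolation=cv2.INTER_CUBIC); cv2.imwrite('pics/z3.png',I)
E
```

```text
time_s: 3.32
tcp_pos: [0.6234, 0.0284, 0.2282]
eef_rot: [-179.9, 0.1, 88.3]
contact_force: [-0.1, 1.1, 1.3]
gripper_width: 0.0002
(array([0.62341054, 0.02841327, 0.22824257]), np.float64(88.25425991161522)) [-0.0672769   1.0740227   1.34936893]
-0.0022 -0.0233 0.0022 0 0 0.0044 0;
```

View pics/z3.png

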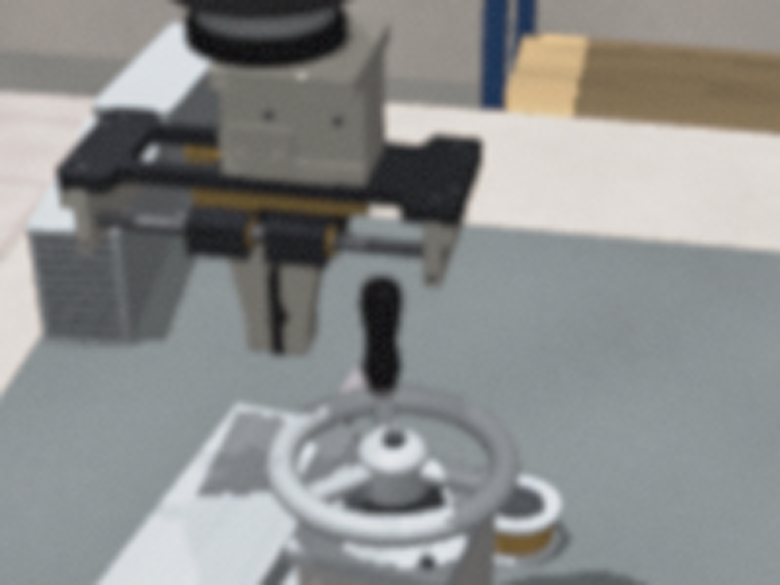

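```bash
sed -i 's/^D=.033/D=.025/' mv.py; python3 - <<'E'
from mv import *
p,psi=cur()
q,ps=tool(0,0,.228); t=interp(p,psi,q,ps,5)+[tool(4*k) for k in range(1,13)]
rows(p,psi,t)
E
```

```text
-0.0004 -0.0055 0.0004 0 0 0.0009 0;
-0.0004 -0.0055 0.0004 0 0 0.0009 0;
-0.0005 -0.0055 0.0004 0 0 0.0009 0;
-0.0005 -0.0055 0.0004 0 0 0.0009 0;
-0.0005 -0.0055 0.0004 0 0 0.0009 0;
-0.0027 -0.0037 0.0000 0 0 0.0630 0;
-0.0027 -0.0037 0.0000 0 0 0.0630 0;
-0.0026 -0.0037 0.0000 0 0 0.0630 0;
-0.0026 -0.0037 0.0000 0 0 0.0630 0;
-0.0026 -0.0037 0.0000 0 0 0.0630 0;
-0.0026 -0.0038 0.0000 0 0 0.0630 0;
-0.0025 -0.0038 0.0000 0 0 0.0630 0;
-0.0025 -0.0038 0.0000 0 0 0.0630 0;
-0.0025 -0.0038 0.0000 0 0 0.0630 0;
-0.0025 -0.0038 0.0000 0 0 0.0630 0;
-0.0024 -0.0038 0.0000 0 0 0.0630 0;
-0.0024 -0.0038 0.0000 0 0 0.0630 0;
```

```bash
python3 -m inch '-0.0004 -0.0055 0 0 0 0 0; -0.0004 -0.0055 0 0 0 0 0; -0.0005 -0.0055 0 0 0 0 0; -0.0005 -0.0055 0 0 0 0 0; -0.0005 -0.0055 0 0 0 0.0045 0; -0.0027 -0.0037 0 0 0 0.063 0; -0.0027 -0.0037 0 0 0 0.063 0; -0.0026 -0.0037 0 0 0 0.063 0; -0.0026 -0.0037 0 0 0 0.063 0; -0.0026 -0.0037 0 0 0 0.063 0; 0 0 0 0 0 0 0; 0 0 0 0 0 0 0'
python3 - <<'E'
from mv import *
p,psi=cur(); print(p,psi,tool(20),r.get_state()['contact_force'])
shot('scene','scene4.png');shot('top','top4.png')
I=cv2.resize(cv2.imread('pics/scene4.png')[100:250,160:360],None,fx=3.9,fy=3.9,interpolation=cv2.INTER_CUBIC); cv2.imwrite('pics/z4.png',I)
E
```

```text
time_s: 4.37
tcp_pos: [0.5765, 0.0161, 0.2293]
eef_rot: [179.9, -0.0, 70.0]
contact_force: [1.4, -1.6, 1.6]
gripper_width: 0.0005
[0.57651493 0.01611115 0.22932134] 70.00710037206512 (array([0.57660554, 0.0170021 , 0.228     ]), 69.94444444444444) [ 1.36830732 -1.58589305  1.6277979 ]
```

View pics/z4.png

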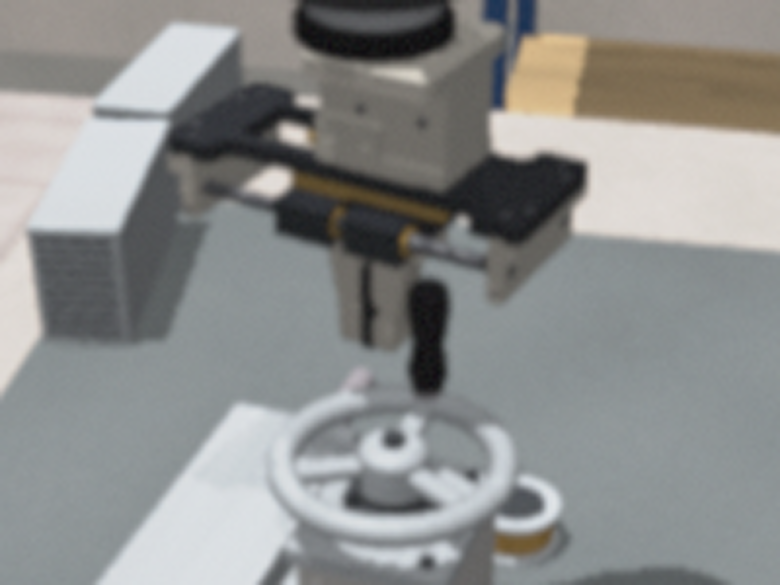

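```bash
python3 - <<'E'
from mv import *
p,psi=tool(20)
rows(p,psi,[tool(20+4*k) for k in range(1,85)])
E
```

```text
-0.0026 -0.0038 0.0000 0 0 0.0630 0;
-0.0025 -0.0038 0.0000 0 0 0.0630 0;
-0.0025 -0.0038 0.0000 0 0 0.0630 0;
-0.0025 -0.0038 0.0000 0 0 0.0630 0;
-0.0025 -0.0038 0.0000 0 0 0.0630 0;
-0.0024 -0.0038 0.0000 0 0 0.0630 0;
-0.0024 -0.0038 0.0000 0 0 0.0630 0;
-0.0024 -0.0038 0.0000 0 0 0.0630 0;
-0.0024 -0.0038 0.0000 0 0 0.0630 0;
-0.0023 -0.0038 0.0000 0 0 0.0630 0;
-0.0023 -0.0038 0.0000 0 0 0.0630 0;
-0.0023 -0.0038 0.0000 0 0 0.0630 0;
-0.0023 -0.0038 0.0000 0 0 0.0630 0;
-0.0022 -0.0038 0.0000 0 0 0.0630 0;
-0.0022 -0.0038 0.0000 0 0 0.0630 0;
-0.0022 -0.0038 0.0000 0 0 0.0630 0;
-0.0022 -0.0038 0.0000 0 0 0.0630 0;
-0.0021 -0.0038 0.0000 0 0 0.0630 0;
-0.0021 -0.0039 0.0000 0 0 0.0630 0;
-0.0021 -0.0039 0.0000 0 0 0.0630 0;
-0.0021 -0.0039 0.0000 0 0 0.0630 0;
-0.0020 -0.0039 0.0000 0 0 0.0630 0;
-0.0020 -0.0039 0.0000 0 0 0.0630 0;
-0.0020 -0.0039 0.0000 0 0 0.0630 0;
-0.0020 -0.0039 0.0000 0 0 0.0630 0;
-0.0019 -0.0039 0.0000 0 0 0.0630 0;
-0.0019 -0.0039 0.0000 0 0 0.0630 0;
-0.0019 -0.0039 0.0000 0 0 0.0630 0;
-0.0019 -0.0039 0.0000 0 0 0.0630 0;
-0.0018 -0.0039 0.0000 0 0 
[... 1307 characters left out ...]
.0009 -0.0038 0.0000 0 0 0.0630 0;
-0.0009 -0.0038 0.0000 0 0 0.0630 0;
-0.0008 -0.0038 0.0000 0 0 0.0630 0;
-0.0008 -0.0038 0.0000 0 0 0.0630 0;
-0.0008 -0.0038 0.0000 0 0 0.0630 0;
-0.0008 -0.0038 0.0000 0 0 0.0630 0;
-0.0007 -0.0038 0.0000 0 0 0.0630 0;
-0.0007 -0.0038 0.0000 0 0 0.0630 0;
-0.0007 -0.0038 0.0000 0 0 0.0630 0;
-0.0007 -0.0038 0.0000 0 0 0.0630 0;
-0.0006 -0.0038 0.0000 0 0 0.0630 0;
-0.0006 -0.0038 0.0000 0 0 0.0630 0;
-0.0006 -0.0038 0.0000 0 0 0.0630 0;
-0.0006 -0.0038 0.0000 0 0 0.0630 0;
-0.0005 -0.0037 0.0000 0 0 0.0630 0;
-0.0005 -0.0037 0.0000 0 0 0.0630 0;
-0.0005 -0.0037 0.0000 0 0 0.0630 0;
-0.0005 -0.0037 0.0000 0 0 0.0630 0;
-0.0004 -0.0037 0.0000 0 0 0.0630 0;
```

```bash
python3 -m inch '-0.0026 -0.0038 0 0 0 0.063 0; -0.0025 -0.0038 0 0 0 0.063 0; -0.0025 -0.0038 0 0 0 0.063 0; -0.0025 -0.0038 0 0 0 0.063 0; -0.0025 -0.0038 0 0 0 0.063 0; -0.0024 -0.0038 0 0 0 0.063 0; -0.0024 -0.0038 0 0 0 0.063 0; -0.0024 -0.0038 0 0 0 0.063 0; -0.0024 -0.0038 0 0 0 0.063 0; -0.0023 -0.0038 0 0 0 0.063 0; -0.0023 -0.0038 0 0 0 0.063 0; -0.0023 -0.0038 0 0 0 0.063 0; -0.0023 -0.0038 0 0 0 0.063 0; -0.0022 -0.0038 0 0 0 0.063 0; -0.0022 -0.0038 0 0 0 0.063 0; -0.0022 -0.0038 0 0 0 0.063 0; -0.0022 -0.0038 0 0 0 0.063 0; -0.0021 -0.0038 0 0 0 0.063 0; -0.0021 -0.0039 0 0 0 0.063 0; -0.0021 -0.0039 0 0 0 0.063 0'
python3 - <<'E'
from mv import *
p,psi=cur(); print(p,psi,tool(100),r.get_state()['contact_force'],r.get_state()['joints'].round(1))
shot('scene','scene5.png')
I=cv2.resize(cv2.imread('pics/scene5.png')[100:250,160:360],None,fx=3.9,fy=3.9,interpolation=cv2.INTER_CUBIC); cv2.imwrite('pics/z5.png',I)
E
```

```text
time_s: 6.13
tcp_pos: [0.4999, 0.0475, 0.2288]
eef_rot: [179.9, 0.0, -2.4]
contact_force: [-1.1, -2.9, 4.0]
gripper_width: 0.0007
[0.49992046 0.04754821 0.22877213] -2.386825150941664 (array([0.50041636, 0.04881694, 0.228     ]), -2.2777777777777715) [-1.12621126 -2.8683295   4.02038931] [ 27.9   4.1 -20.4   0.  -65.6  59.7]
```

View pics/z5.png

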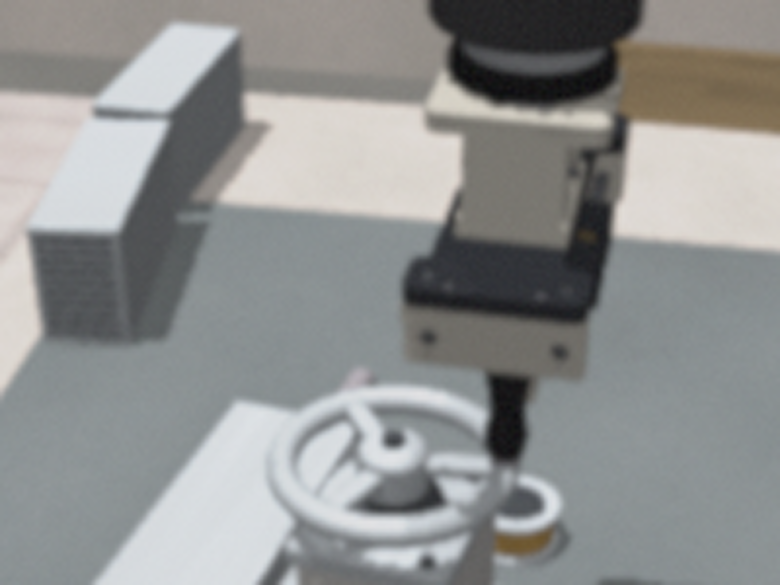

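```bash
python3 -m inch '-0.0021 -0.0039 0 0 0 0.063 0; -0.002 -0.0039 0 0 0 0.063 0; -0.002 -0.0039 0 0 0 0.063 0; -0.002 -0.0039 0 0 0 0.063 0; -0.002 -0.0039 0 0 0 0.063 0; -0.0019 -0.0039 0 0 0 0.063 0; -0.0019 -0.0039 0 0 0 0.063 0; -0.0019 -0.0039 0 0 0 0.063 0; -0.0019 -0.0039 0 0 0 0.063 0; -0.0018 -0.0039 0 0 0 0.063 0; -0.0018 -0.0039 0 0 0 0.063 0; -0.0018 -0.0039 0 0 0 0.063 0; -0.0017 -0.0039 0 0 0 0.063 0; -0.0017 -0.0039 0 0 0 0.063 0; -0.0017 -0.0039 0 0 0 0.063 0; -0.0017 -0.0039 0 0 0 0.063 0; -0.0016 -0.0039 0 0 0 0.063 0; -0.0016 -0.0039 0 0 0 0.063 0; -0.0016 -0.0039 0 0 0 0.063 0; -0.0016 -0.0039 0 0 0 0.063 0'
python3 - <<'E'
from mv import *
p,psi=cur(); print(p,psi,tool(180),r.get_state()['contact_force'],r.get_state()['joints'].round(1))
shot('scene','scene6.png')
I=cv2.resize(cv2.imread('pics/scene6.png')[100:250,160:360],None,fx=3.9,fy=3.9,interpolation=cv2.INTER_CUBIC); cv2.imwrite('pics/z6.png',I)
E
```

```text
time_s: 7.85
tcp_pos: [0.5152, 0.1259, 0.2284]
eef_rot: [179.9, -0.0, -74.5]
contact_force: [-2.9, 0.6, 5.1]
gripper_width: 0.0004
[0.51519837 0.1259199  0.22838029] -74.49695060569967 (array([0.51582879, 0.1264158 , 0.228     ]), -74.5) [-2.91756719  0.63636307  5.10546629] [ 34.9   6.9 -17.2  -0.  -66.  -19.4]
```

View pics/z6.png

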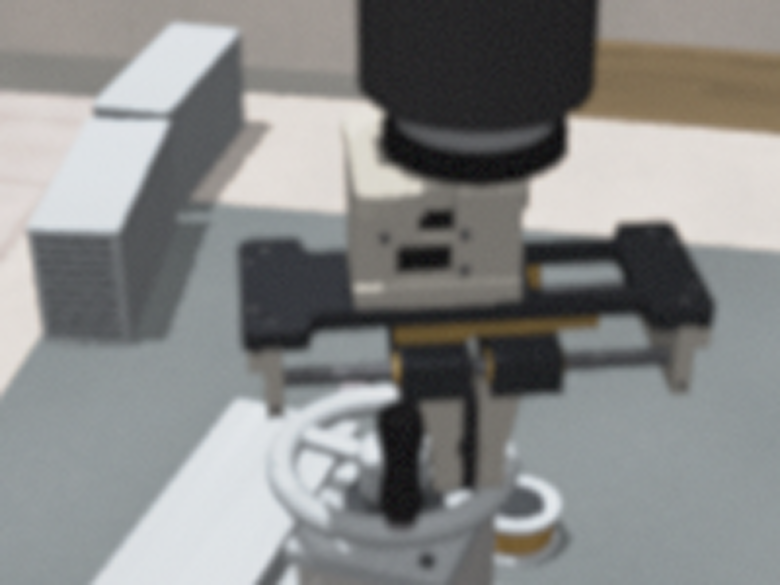

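```bash
python3 -m inch '-0.0015 -0.0039 0 0 0 0.063 0; -0.0015 -0.0039 0 0 0 0.063 0; -0.0015 -0.0039 0 0 0 0.063 0; -0.0015 -0.0039 0 0 0 0.063 0; -0.0014 -0.0039 0 0 0 0.063 0; -0.0014 -0.0039 0 0 0 0.063 0; -0.0014 -0.0039 0 0 0 0.063 0; -0.0014 -0.0039 0 0 0 0.063 0; -0.0013 -0.0039 0 0 0 0.063 0; -0.0013 -0.0039 0 0 0 0.063 0; -0.0013 -0.0039 0 0 0 0.063 0; -0.0013 -0.0039 0 0 0 0.063 0; -0.0012 -0.0039 0 0 0 0.063 0; -0.0012 -0.0039 0 0 0 0.063 0; -0.0012 -0.0039 0 0 0 0.063 0; -0.0012 -0.0039 0 0 0 0.063 0; -0.0011 -0.0039 0 0 0 0.063 0; -0.0011 -0.0039 0 0 0 0.063 0; -0.0011 -0.0039 0 0 0 0.063 0; -0.001 -0.0039 0 0 0 0.063 0'
python3 - <<'E'
from mv import *
p,psi=cur(); print(p,psi,tool(260),r.get_state()['contact_force'],r.get_state()['joints'].round(1))
rows(p,psi,[tool(260)])
shot('scene','scene7.png')
I=cv2.resize(cv2.imread('pics/scene7.png')[100:250,160:360],None,fx=3.9,fy=3.9,interpolation=cv2.INTER_CUBIC); cv2.imwrite('pics/z7.png',I)
E
```

```text
time_s: 9.57
tcp_pos: [0.5917, 0.1265, 0.2283]
eef_rot: [179.9, -0.0, -146.6]
contact_force: [-2.5, 2.8, 2.6]
gripper_width: 0.0003
[0.59166861 0.12649375 0.22827808] -146.602274105174 (array([0.59128789, 0.12636998, 0.228     ]), -146.72222222222223) [-2.46051073  2.80549571  2.5597667 ] [ 30.5  14.   -8.3  -0.1 -67.7 -87.1]
0.0004 0.0001 0.0003 0 0 0.0021 0;
```

View pics/z7.png

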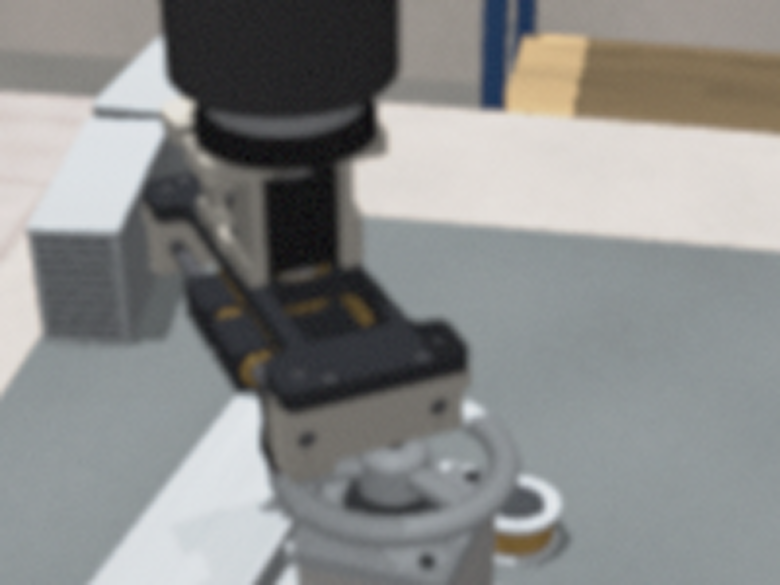

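```bash
python3 -m inch '-0.001 -0.0038 0 0 0 0.063 0; -0.001 -0.0038 0 0 0 0.063 0; -0.001 -0.0038 0 0 0 0.063 0; -0.0009 -0.0038 0 0 0 0.063 0; -0.0009 -0.0038 0 0 0 0.063 0; -0.0009 -0.0038 0 0 0 0.063 0; -0.0009 -0.0038 0 0 0 0.063 0; -0.0008 -0.0038 0 0 0 0.063 0; -0.0008 -0.0038 0 0 0 0.063 0; -0.0008 -0.0038 0 0 0 0.063 0; -0.0008 -0.0038 0 0 0 0.063 0; -0.0007 -0.0038 0 0 0 0.063 0; -0.0007 -0.0038 0 0 0 0.063 0; -0.0007 -0.0038 0 0 0 0.063 0; -0.0007 -0.0038 0 0 0 0.063 0; -0.0006 -0.0038 0 0 0 0.063 0; -0.0006 -0.0038 0 0 0 0.063 0; -0.0006 -0.0038 0 0 0 0.063 0; 0 0 0 0 0 0 0'
python3 - <<'E'
from ov import *
from mv import *
p,psi=cur(); print(p,psi,tool(332),r.get_state()['contact_force'],r.get_state()['joints'].round(1))
shot('scene','scene8.png');shot('top','top8.png')
for e in(0,20,28): ov('scene','scene8.png',(.556,.0805),np.radians(-73+e),'os8_%d.png'%e,(200,150,330,250))
E
```

```text
time_s: 11.2
tcp_pos: [0.6084, 0.0626, 0.2283]
eef_rot: [180.0, -0.0, 148.4]
contact_force: [0.6, 1.5, 0.1]
gripper_width: 0.0004
[0.60843776 0.06263166 0.2283217 ] 148.41692923733865 (array([0.60803591, 0.06287431, 0.228     ]), -211.72222222222223) [0.62278635 1.51904298 0.1230576 ] [  24.1   14.6   -7.6   -0.   -67.8 -145.7]
```

View pics/os8_28.png

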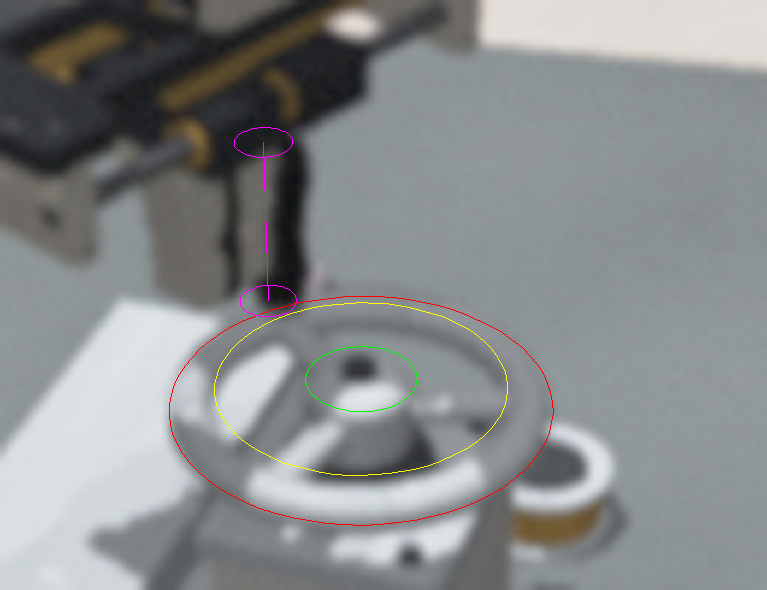

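View pics/top8.png

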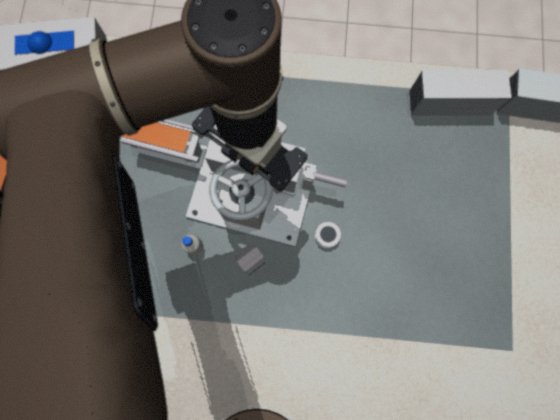

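```bash
python3 -m inch '-0.0006 -0.0038 0 0 0 0.063 0; -0.0005 -0.0037 0 0 0 0.063 0; -0.0005 -0.0037 0 0 0 0.063 0; -0.0005 -0.0037 0 0 0 0.063 0; 0 0 0 0 0 0 0; 0 0 0 0 0 0 0'
python3 - <<'E'
from mv import *
p,psi=cur(); print(p,psi,tool(348),r.get_state()['contact_force'],r.get_state()['joints'].round(1))
shot('scene','scene9.png')
b=(150,250,200,310)
A=[cv2.resize(cv2.imread('pics/scene%d.png'%k)[150:250,215:310],None,fx=4.1,fy=4.1,interpolation=cv2.INTER_CUBIC) for k in(1,9)]
cv2.imwrite('pics/z9.png',np.hstack(A))
E
```

```text
time_s: 11.8
tcp_pos: [0.601, 0.0495, 0.2284]
eef_rot: [-180.0, -0.0, 134.2]
contact_force: [0.5, 1.3, 0.2]
gripper_width: 0.0006
[0.6010132  0.0494797  0.22835074] 134.16076548891436 (array([0.60069846, 0.04970999, 0.228     ]), -226.16666666666669) [0.46483934 1.31218041 0.15356311] [  23.2   13.8   -8.6   -0.   -67.6 -159.1]
```

View pics/z9.png

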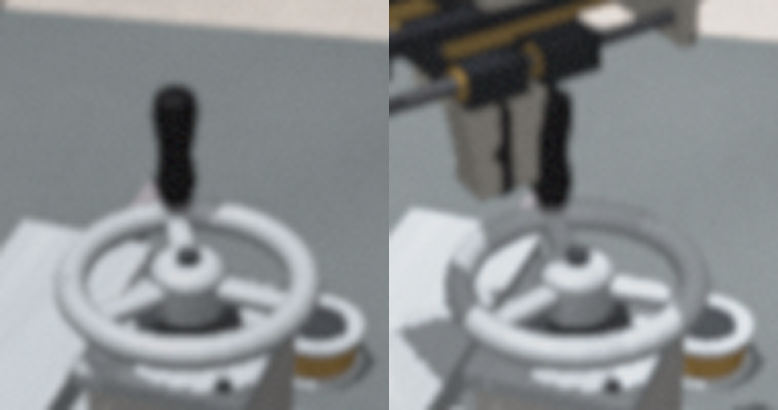

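```bash
cat > edge.py <<'E'
from mv import *
def edge(f,col=1,rows_=range(176,199,2)):
    im=cv2.GaussianBlur(cv2.imread('pics/'+f),(0,0),.7).astype(float).mean(2); out=[]
    for y in rows_:
        x=np.arange(245,285); v=im[y,245:285]
        i=np.where(v<65)[0]
        if len(i)==0: out.append(np.nan);continue
        k=i[-1]; out.append(x[k]+(65-v[k])/(v[k+1]-v[k]))
    return np.array(out)
def pred(e):  # predicted column of handle centre at mid
    th=np.radians(TH0+e); return proj('scene',[[*(C+.055*np.array([np.cos(th),np.sin(th)])),.241]])[0]
E
python3 - <<'E'
from edge import *
a,b=edge('scene1.png'),edge('scene9.png'); print(a.round(1));print(b.round(1),np.nanmedian(a-b))
for e in(0,4,6,8,10): print(e,pred(e)-pred(0))
p,psi=cur(); p,psi=tool(348); rows(p,psi,[tool(348+k) for k in (1,2,3,4,5,6)])
E
```

```text
[262.2 262.1 261.9 261.6 261.3 260.9 261.  261.4 261.7 261.8 261.3 260.8]
[258.5 258.5 258.4 258.  257.7 257.5 257.6 258.  258.3 258.4 258.1 257.6] 3.4247088961341206
0 [0. 0.]
4 [-1.92441686  0.16209548]
6 [-2.87923657  0.26972779]
8 [-3.8278181   0.39497515]
10 [-4.76917964  0.53773789]
-0.0001 -0.0009 0.0000 0 0 0.0158 0;
-0.0001 -0.0009 0.0000 0 0 0.0158 0;
-0.0001 -0.0009 0.0000 0 0 0.0158 0;
-0.0001 -0.0009 0.0000 0 0 0.0158 0;
-0.0001 -0.0009 0.0000 0 0 0.0158 0;
-0.0001 -0.0009 0.0000 0 0 0.0158 0;
```

```bash
python3 -m inch '-0.0001 -0.0009 0 0 0 0.0158 0; -0.0001 -0.0009 0 0 0 0.0158 0; -0.0001 -0.0009 0 0 0 0.0158 0; -0.0001 -0.0009 0 0 0 0.0158 0; -0.0001 -0.0009 0 0 0 0.0158 0; 0 0 0 0 0 0 0; 0 0 0 0 0 0 0; 0 0 0 0 0 0 0'
python3 - <<'E'
from edge import *
shot('scene','scene10.png')
a,b=edge('scene1.png'),edge('scene10.png'); print((a-b).round(2),np.nanmedian(a-b),cur(),r.get_state()['joints'].round(1))
E
```

```text
time_s: 12.52
tcp_pos: [0.598, 0.0459, 0.2285]
eef_rot: [-180.0, -0.0, 129.4]
contact_force: [2.4, 1.6, -1.4]
gripper_width: 0.0006
[1.07 1.13 1.18 1.1  1.03 0.96 0.96 1.06 1.05 1.02 0.95 1.02] 1.0410033034953017 (array([0.59796046, 0.04589254, 0.22852225]), np.float64(129.4029718794593)) [  23.    13.5   -9.    -0.   -67.5 -163.6]
```

```bash
python3 -m inch '0 -0.0006 0 0 0 0 0; 0 -0.0006 0 0 0 0 0; 0 -0.0005 0 0 0 0 0; 0 0 0 0 0 0 0; 0 0 0 0 0 0 0; 0 0 0 0 0 0 0'
python3 - <<'E'
from edge import *
shot('scene','scene11.png')
a,b=edge('scene1.png'),edge('scene11.png'); print((a-b).round(2),np.nanmedian(a-b))
E
```

```text
time_s: 13.07
tcp_pos: [0.5968, 0.0449, 0.2286]
eef_rot: [-180.0, -0.0, 129.4]
contact_force: [1.6, 1.8, -1.5]
gripper_width: 0.0005
[0.15 0.14 0.21 0.23 0.22 0.24 0.24 0.22 0.21 0.21 0.2  0.24] 0.21675015704141742
```

```bash
python3 -m inch '0 -0.0003 0 0 0 0 0; 0 0 0 0 0 0 0; 0 0 0 0 0 0 0; 0 0.004 0 0 0 0 0; 0 0.01 0 0 0 0 0; 0 0.014 0 0 0 0 0; 0 0 -0.02 0 0 0 0; 0 0 -0.035 0 0 0 0; 0 0 -0.035 0 0 0 0; 0 0 0 0 0 0 0'
python3 - <<'E'
from mv import *
p,psi=cur(); print(p,psi)
q=np.array([.38,.50,p[2]]); rows(p,psi,interp(p,psi,q,psi,13)[:1])
E
```

```text
time_s: 13.95
tcp_pos: [0.6213, 0.0625, 0.3264]
eef_rot: [179.5, 0.3, 129.4]
contact_force: [1.1, -0.1, 2.2]
gripper_width: 0.0004
[0.62126243 0.06247748 0.32641186] 129.41879187045055
0.0378 0.0070 0.0000 0 0 -0.0000 0;
```

```bash
python3 - <<'E'
from mv import *
p,psi=cur()
q=np.array([.33,.52,p[2]]); rows(p,psi,interp(p,psi,q,psi+84,15))
E
```

```text
0.0359 0.0044 0.0000 0 0 -0.0977 0;
0.0353 0.0078 0.0000 0 0 -0.0977 0;
0.0344 0.0113 0.0000 0 0 -0.0977 0;
0.0331 0.0146 0.0000 0 0 -0.0977 0;
0.0315 0.0177 0.0000 0 0 -0.0977 0;
0.0296 0.0207 0.0000 0 0 -0.0977 0;
0.0275 0.0235 0.0000 0 0 -0.0977 0;
0.0251 0.0261 0.0000 0 0 -0.0977 0;
0.0224 0.0284 0.0000 0 0 -0.0977 0;
0.0195 0.0304 0.0000 0 0 -0.0977 0;
0.0165 0.0322 0.0000 0 0 -0.0977 0;
0.0132 0.0337 0.0000 0 0 -0.0977 0;
0.0099 0.0348 0.0000 0 0 -0.0977 0;
0.0064 0.0356 0.0000 0 0 -0.0977 0;
0.0029 0.0360 0.0000 0 0 -0.0977 0;
```

```bash
python3 -m inch '0.0359 0.0044 0 0 0 -0.0977 0; 0.0353 0.0078 0 0 0 -0.0977 0; 0.0344 0.0113 0 0 0 -0.0977 0; 0.0331 0.0146 0 0 0 -0.0977 0; 0.0315 0.0177 0 0 0 -0.0977 0; 0.0296 0.0207 0 0 0 -0.0977 0; 0.0275 0.0235 0 0 0 -0.0977 0; 0.0251 0.0261 0 0 0 -0.0977 0; 0.0224 0.0284 0 0 0 -0.0977 0; 0.0195 0.0304 0 0 0 -0.0977 0; 0.0165 0.0322 0 0 0 -0.0977 0; 0.0132 0.0337 0 0 0 -0.0977 0; 0.0099 0.0348 0 0 0 -0.0977 0; 0.0064 0.0356 0 0 0 -0.0977 0; 0.0029 0.036 0 0 0 -0.0977 0; 0 0 0 0 0 0 0; 0 0 0 0 0 0 0'
python3 - <<'E'
from edge import *
shot('scene','scene12.png'); shot('top','top12.png')
a,b=edge('scene1.png'),edge('scene12.png'); print((a-b).round(2),np.nanmedian(a-b))
for n,box in(('scene',(200,150,330,250)),('top',(180,130,350,270))):
    x0,y0,x1,y1=box
    A=[cv2.resize(cv2.imread('pics/%s%d.png'%(n,k))[y0:y1,x0:x1],(395,295),interpolation=cv2.INTER_CUBIC) for k in(1,12)]
    cv2.imwrite('pics/z12%s.png'%n,np.hstack(A))
a,b=np.vstack([cv2.imread('pics/z12scene.png'),cv2.imread('pics/z12top.png')]),0
cv2.imwrite('pics/z12.png',a)
# handle shift in top by template match (dark only)
for n,(x0,y0,x1,y1) in(('scene',(250,168,268,202)),('top',(260,166,282,190))):
    A=[cv2.imread('pics/%s%d.png'%(n,k))[y0:y1,x0:x1].astype(np.float32).mean(2) for k in(1,12)]
    C_=[]
    for g in A:
        w=np.clip(80-g,0,None); yy,xx=np.mgrid[:g.shape[0],:g.shape[1]]; C_.append((np.sum(w*xx)/w.sum(),np.sum(w*yy)/w.sum()))
    print(n,np.round(np.subtract(C_[1],C_[0]),2))
E
```

```text
time_s: 15.37
tcp_pos: [0.3261, 0.5219, 0.3177]
eef_rot: [-179.9, -0.1, -146.5]
contact_force: [0.9, -0.6, -0.1]
gripper_width: 0.0
[ 0.04  0.05 -0.01  0.03 -0.03 -0.07 -0.12  0.    0.09  0.04 -0.06  0.09] 0.015154513219755472
scene [0.11 0.1 ]
top [ 0.13 -0.19]
```

View pics/z12.png

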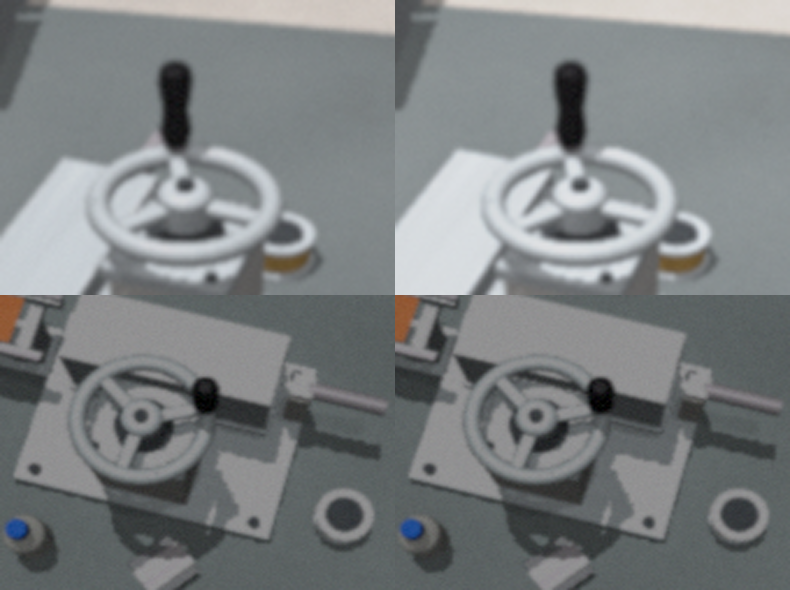

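The handle is back on its starting spot, within about 0.2 px in both views. The magazine top has visibly risen, and the spool, bottle and trays have not moved. The hand is well clear, so I'm handing the job in.

```bash
python3 - <<'E'
from plant import r
print(r.get_state()['contact_force'].round(1)); print(r.close_job())
E
```

```text
[-0.2 -0.5 -0.2]
the job is handed in; nothing more can be done
None
```

I pushed the hand wheel clockwise through one full turn with the closed fingertips against the handle and without gripping it. I then backed the hand off, lifted it clear and handed the job in at about 15.5 s.

- **Handle position:** the last pictures put the handle at its start within about 0.2 px in both cameras, roughly half a degree. The edge-based measure in the scene view gave 0.02 px.
- **Magazine:** it has visibly risen. I judged this by eye and did not measure the 8 mm.
- **Bystanders:** by eye, the spool, bottle and trays stand where they did.
- **Forces:** the tool read no more than about 6 N at the times I checked during the push, and about zero at the end.

Two things came out differently than planned:
- **Fingertips:** they are thinner than the 42 mm I first assumed, so I corrected the pushing distance before contact.
- **Finish:** the handle ran a few degrees ahead of my model near the end, so I finished the turn in small steps checked against the camera.

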